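# Free the oak block from the ratchet bar clamp

### The arm

A 6-joint arm with a two-finger parallel gripper is mounted at the origin on a cart in front of the work surface, level with it; the furniture and walls round the work are solid. World frame = base frame: x ahead of the robot, y to its left, z up, the work surface at z = 0. Lengths are in m, angles in rad, forces in N, time in s.
With the tool pointing down it reaches from about 0.275 to 0.825 m from the base axis. Payload 4.9 kg.
Tool frame: the origin (TCP) lies midway between the tips of the shut fingers; the grasp point (between the pads) lies 19 mm behind it (grip_point_offset is the distance from the TCP to the grasp point, in m); z points along the fingers, y is the line along which they close (so a half turn about z gives the same grasp; the last joint's range is limited). The gripper opens to 85 mm and grips with 20 to 120 N. Pads are 22 mm wide; open, the fingers measure 114 mm over their backs; the gripper's body (76 mm by 85 mm) begins 54 mm behind the grasp point. The pads swing forward as they close: fully open they stand 13 mm farther back than shut.
Start: joints at [-1.265, 0.326, -0.193, 1.052, 0, 1.437], TCP at [0.234, -0.498, 0.231] pointing down, gripper open.
Joint ranges: [-2.65, 2.65], [-0.97, 1.79], [-1.3, 1.35], [-1.93, 2.1], [-1.47, 1.37], [-3.14, 3.14]. Speed limits (rad/s): [2.57, 2.57, 3.14, 3.14, 3.14, 3.14].

### API

Orientations are given as a rotation vector (axis times angle).
In Python, from cell import * gives the robot as it stands. Calls block until the motion is done:
- movep(position, orientation): joint-space move of the TCP to a pose.
- move_l(position, velocity=0.15, rot=None, until_force=None): straight line of the TCP; rot=None keeps the orientation; velocity is the mean speed in m/s. With until_force (N) it stops when the force on the tool has changed by that much, and returns True; else False.
- set_joints(angles): joint-space move.
- let_go() and grab(newtons=None): open the fingers fully, or close them until they stop; newtons is the grip in N (None keeps the last).
- sleep(seconds).
- ik(position, orientation): joint angles nearest the present ones, or None.
- get_state(): the state.
- grab_frame(name): name is "side" or "top" or "wrist"; returns a dict with "img" (384x512x3 uint8, red, green, blue), "fx", "fy", "cx", "cy" (pixels), "cam_to_world" (4x4, takes a point from camera to world coordinates); the wrist camera has in their place "T_tool_cam" (4x4, takes a point from camera to tool coordinates, whose origin is the TCP and whose axes are the flange's). Camera axes: x right, y down, z forward; pixel columns grow to the right and rows downward; lengths in m; the calibration is good to about 2 mm. A picture is of the moment at which its call begins: read the wrist's pose just before it. There is no depth.
A pose or a line that the arm cannot do raises MotionError and nothing moves.
- sign_off(): hands the job in; it is judged then, once.
Trained networks look in the newest picture that a camera, given by its name, has taken for a name from the list of things; names that differ only in an ending like _2 or _b are one class to them, and where a whole thing is asked for, a point or a joint stands for the part that bears it (a point fixed in the world has none). Each returns a list of dicts, best first, with "score" (0 to 1); they miss things now and then, are a little off and sometimes report something else, mostly with a low value. They report only what shows in the picture. A call takes as long as a camera call.
- spot_in(camera, name): "centre" ([column, row] in pixels, amid what is visible of it).
- silhouettes(camera, name): "mask" (384x512 bool, what is visible of it) and "centre" ([column, row] in pixels, amid what is visible of it).
- tip_of(camera, name): "centre" ([column, row] in pixels: a listed point, or the origin of a listed thing).
The state is a dict: "clock": time; "q": joint angles; "joint_velocities": joint speeds; "tau": joint torques, N m; "position": TCP position; "eef_rot": TCP orientation; "contact_force": force on the tool from outside, world axes, zero at the start; "wrist_torque": the same for the moment, N m; "finger_gap": opening from 0.0 (shut) to 1.0 (fully open); "grasp_force": force on a finger pad.
Only numpy, scipy, OpenCV 4.12 (cv2) and the standard library are available. Lean on these libraries where they do the work, as an engineer would, in place of code of your own. Each camera call takes 0.05 s, during which the arm holds its last target. There are 200 camera calls.

### The job

Get the oak block out of the bar clamp without gripping or lifting anything: with the fingertips press the thumb release down and, keeping it down, push the sliding jaw back along the bar right up to its end stop. Then let go of the release so that it springs up again, and push the loosened block along the bench, out of the mouth of the clamp, until it is clear of both jaws. Leave it flat on the bench and leave the other things lying as they are.

Things in the scene. Friction and masses are not known exactly. Their poses are not given: they have to be found in the camera images.
- bar_clamp: Ratchet bar clamp, 300 long, 66 high (all mm), screwed to the bench. Origin on the bench under the bar's centre line. y runs along the bar to the end stop (the way the sliding jaw opens), x from the bar to the jaw tips (the mouth), z up. Bar: x -7 to 7, toothed top at z 26. Both jaw arms end at x 100 and are 40 high. Block clamped between y -93 (fixed jaw's sprung pad) and y -37 (sliding jaw).
- sliding_jaw (a joint): Travel of the sliding jaw in m: 0 clamped (start), 0.069 fully open at the end stop. A pawl in the ratchet teeth (7 mm pitch) stops it opening unless the thumb release is held down; then it slides with about 2 N of friction and stays where left. Along the clamp's y, at 0: jaw arm -29 to -11 mm, open pocket with the paddle -11 to 36, push lug 36 to 56.
- push_face (a point): Middle of the front of the upright push lug on the sliding jaw, just behind the paddle: a face 34 mm wide (clamp's x) and 22 mm high (z 44 to 66 mm) that looks to the clamp's -y. Pushing it towards +y (away from the block) moves the jaw. It moves with the jaw and has the clamp's axes.
- thumb_release (a joint): Angle of the sprung thumb release in rad: 0 up, its pawl in the teeth (start); 0.34 pressed down to its stop. Pressing the paddle down lifts the pawl, which is clear of the teeth from about 0.17 on. About 2 N at the paddle's free end starts it, 5 to 6 N there (up to 10 N at its middle) holds it down. Let go, it springs up (to 0.13 or less: the pawl may ride on a tooth).
- paddle (a point): Middle of the top of the thumb release's paddle, a ribbed steel plate 32 mm wide (clamp's x), 34 mm long (clamp's y). Up, it slopes up by 0.3 rad to its free end, which points to the clamp's -y and is 51 mm above the bench; pressed by 0.3 rad it lies level, top at 38 mm. Its middle is about 16 mm in front of the push lug's face (towards -y). It moves with jaw and paddle.
- block_centre (a point): Centre of the loose oak block, 25 mm above the bench. The block is 94 mm long (its y axis), 56 mm wide, 50 mm high, 0.1 to 0.2 kg. At the start it stands in the clamp with its length along the clamp's x axis, its near end 42 to 58 mm from the bar's centre line: between bar and block is an empty gap down to the bench, where fingers fit to push it out.
- cold_chisel: Bystander, leave alone: steel chisel 176 mm long, 21 mm high, lying in front of the clamp; origin under its middle.
- padlock: Bystander, leave alone: iron padlock 80x52x16 mm lying flat; origin under its middle.
- bolt_0: Bystander, leave alone: rusty bolt with nut, 96 mm long, 18 mm high; origin under its middle.
- match_tin: Bystander, leave alone: flat tin 42x64x18 mm; origin under its middle.
- horseshoe_a: Bystander, leave alone: steel horseshoe 132x146x19 mm; origin under its middle.
- try_square: Bystander, leave alone: try square 116x182x16 mm; origin under its middle.
- tin_mug: Bystander, leave alone: dark tin mug 79x110x80 mm with a handle; origin under its middle.

How it is judged:
By the outcome, as a careful person would: the job done as asked, in the order asked, and still so for the second after the job is handed in, with the robot touching nothing.
It also fails if it takes over 45 s, if anything falls off the work surface, if the arm or the gripper's body presses on something with over 40 N, if the wrist force passes 120 N, or if a joint passes its speed limit or range.

## Working session

There is one attempt and no reset: what is moved stays moved. The work goes in short steps, each a Python script; the robot and the scene stay as the last script left them, time stands still between calls to the robot, and variables do not carry over. Pictures are saved under pics/ and viewed, at most 10 in all, crops included, and the job is handed in when it is done.

```bash
mkdir -p pics; cat > h.py <<'E'
from cell import *
import numpy as np, cv2
from scipy.spatial.transform import Rotation as R
def ray(f,px,T=None):
    T=np.array(f["cam_to_world"]) if T is None else T
    d=np.array([(px[0]-f["cx"])/f["fx"],(px[1]-f["cy"])/f["fy"],1.])
    return T[:3,3],T[:3,:3]@d
def at_z(f,px,z,T=None):
    o,d=ray(f,px,T); return o+d*(z-o[2])/d[2]
def wristT(f,s):
    T=np.eye(4);T[:3,:3]=R.from_rotvec(s["eef_rot"]).as_matrix();T[:3,3]=s["position"]
    return T@np.array(f["T_tool_cam"])
def save(f,n): cv2.imwrite("pics/"+n,f["img"][:,:,::-1])
E
python3 - <<'E'
from h import *
fs={}
for c in("top","side"):
    f=grab_frame(c);fs[c]=f;save(f,c+"0.png")
    for n,z in(("push_face",.055),("paddle",.046),("block_centre",.025),("bar_clamp",0),("cold_chisel",0),("padlock",0),("bolt_0",0),("match_tin",0),("horseshoe_a",0),("try_square",0),("tin_mug",0)):
        r=tip_of(c,n)[:1]
        for k in r: print(c,n,round(k["score"],2),np.round(k["centre"]),at_z(f,k["centre"],z).round(3))
s=get_state();print(s["position"],s["eef_rot"],s["clock"])
cv2.imwrite("pics/both0.png",cv2.resize(np.hstack([fs["top"]["img"],fs["side"]["img"]])[:,:,::-1],(800,300)))
E
```

```text
top push_face 0.78 [216. 224.] [0.471 0.065 0.055]
top paddle 0.8 [225. 222.] [0.476 0.044 0.046]
top block_centre 0.69 [248. 175.] [ 0.597 -0.013  0.025]
top bar_clamp 0.78 [236. 223.] [0.478 0.02  0.   ]
top cold_chisel 0.86 [254. 250.] [ 0.409 -0.027  0.   ]
top padlock 0.9 [172. 208.] [0.517 0.181 0.   ]
top bolt_0 0.59 [303. 192.] [ 0.555 -0.155  0.   ]
top match_tin 0.63 [255. 251.] [ 0.406 -0.028  0.   ]
top horseshoe_a 0.61 [112. 191.] [0.564 0.334 0.   ]
top try_square 0.75 [387. 222.] [ 0.473 -0.369  0.   ]
top tin_mug 0.83 [358. 136.] [ 0.703 -0.306  0.   ]
side paddle 0.46 [267. 199.] [0.485 0.034 0.046]
side block_centre 0.96 [235. 194.] [ 0.584 -0.014  0.025]
side bar_clamp 0.56 [272. 213.] [0.468 0.038 0.   ]
side cold_chisel 0.68 [292. 203.] [ 0.411 -0.021  0.   ]
side padlock 0.86 [250. 246.] [0.518 0.197 0.   ]
side bolt_0 0.44 [273. 212.] [0.466 0.03  0.   ]
side match_tin 0.81 [227. 229.] [ 0.591  0.131 -0.   ]
side horseshoe_a 0.88 [226. 279.] [0.566 0.33  0.   ]
side try_square 0.6 [278. 150.] [ 0.47  -0.357  0.   ]
side tin_mug 0.86 [211. 156.] [ 0.702 -0.281  0.   ]
[ 0.23419346 -0.49767411  0.23130442] [3.06590768e+00 6.85252927e-01 1.17305057e-05] 1.2
```

View pics/top0.png

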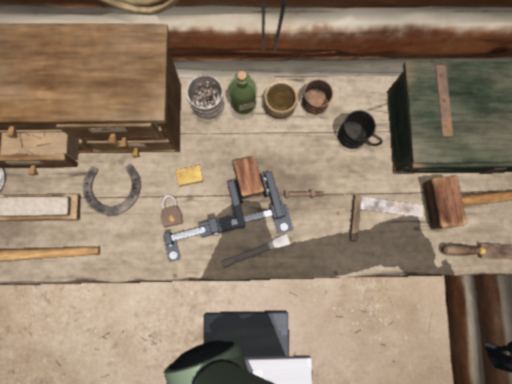

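View pics/side0.png

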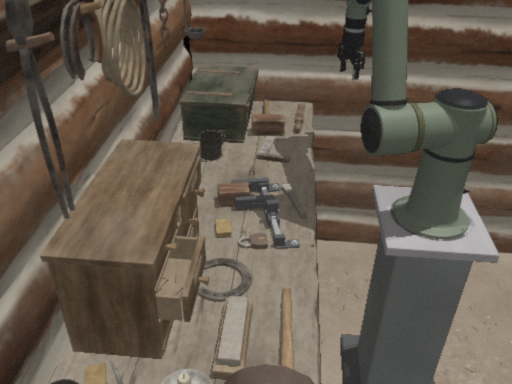

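The top view shows the clamp with its bar running from (172,250) to (282,218). The mouth faces away from the robot and the block is at (248,175). The chisel lies in front at (255,250). Next I'll look from above with the wrist camera.

```bash
cat >> h.py <<'E'
def rot(yaw):  # tool down, tool y along world +y turned by yaw (pick sign by ik)
    best=None
    for sgn in(1,-1):
        y=sgn*np.array([-np.sin(yaw),np.cos(yaw),0]);z=np.array([0,0,-1.])
        M=np.stack([np.cross(y,z),y,z],1); yield R.from_matrix(M).as_rotvec()
def pick(p,yaw):
    q0=np.array(get_state()["q"]);c=[]
    for r in rot(yaw):
        q=ik(p,r)
        if q is not None:c.append((np.abs(np.array(q)-q0).max(),tuple(r)))
    return np.array(min(c)[1])
E
python3 - <<'E'
from h import *
p=[0.44,0.02,0.30]
r=pick(p,0.3);print(r)
grab(20); movep(p,r)
s=get_state();f=grab_frame("wrist");T=wristT(f,s);save(f,"w1.png")
print(s["clock"],s["position"],s["finger_gap"],T[:3,3])
for n,z in(("push_face",.055),("paddle",.046),("block_centre",.025),("bar_clamp",0),("cold_chisel",0)):
    for k in tip_of("wrist",n)[:1]: print(n,round(k["score"],2),np.round(k["centre"]),at_z(f,k["centre"],z,T).round(4))
    
for k in silhouettes("wrist","block_centre")[:1]:
    c=cv2.findContours(k["mask"].astype(np.uint8),0,2)[0];b=cv2.minAreaRect(max(c,key=cv2.contourArea))
    for q in cv2.boxPoints(b):print("block",q.round(),at_z(f,q,.05,T).round(4))
E
```

```text
[3.10631595 0.46947374 0.        ]
3.9917 [0.44017045 0.0193682  0.29989005] 0.003086715236162196 [0.5125542  0.04122261 0.44340171]
push_face 0.6 [231. 124.] [0.4703 0.0629 0.055 ]
paddle 0.76 [247. 124.] [0.4756 0.0432 0.046 ]
block_centre 0.84 [318.  49.] [ 0.5909 -0.0167  0.025 ]
cold_chisel 0.8 [281. 181.] [ 0.4026 -0.032   0.    ]
block [287.  84.] [0.5372 0.009  0.05  ]
block [299.  -3.] [0.6308 0.0268 0.05  ]
block [349.   4.] [ 0.6416 -0.0313  0.05  ]
block [338.  91.] [ 0.5484 -0.054   0.05  ]
```

View pics/w1.png

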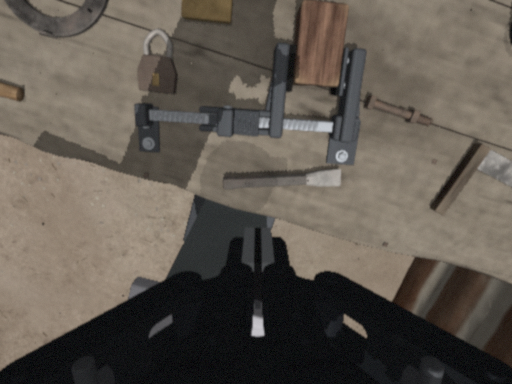

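The wrist view shows the bar along row ~120 from col 148 to 333, the sliding jaw arm at col ~280, the lug at ~(213,118) and the block at (320,45). The detections agree with this. I'll take one closer look, with yaw 0.2, for the exact line of the bar and the lug.

```bash
python3 - <<'E'
from h import *
yaw=.2
f0=cv2.imread("pics/w1.png")
p=[0.39,0.03,0.17]
r=pick(p,yaw)
movep(p,r)
s=get_state();f=grab_frame("wrist");T=wristT(f,s);save(f,"w2.png")
np.save("w2T.npy",np.vstack([T,[f["fx"],f["fy"],f["cx"],f["cy"]]]))
print(s["clock"],s["position"],T[:3,3])
for n,z in(("push_face",.055),("paddle",.046),("block_centre",.025),("bar_clamp",0),("cold_chisel",0)):
    for k in tip_of("wrist",n)[:1]: print(n,round(k["score"],2),np.round(k["centre"]),at_z(f,k["centre"],z,T).round(4))
for k in silhouettes("wrist","block_centre")[:1]:
    c=cv2.findContours(k["mask"].astype(np.uint8),0,2)[0];b=cv2.minAreaRect(max(c,key=cv2.contourArea))
    for q in cv2.boxPoints(b):print("block",q.round(),at_z(f,q,.05,T).round(4))
E
```

```text
4.9583 [0.3912318  0.02982836 0.17092009] [0.46518676 0.0445502  0.31455983]
push_face 0.61 [238.  88.] [0.4688 0.0609 0.055 ]
paddle 0.9 [258.  79.] [0.4789 0.0466 0.046 ]
bar_clamp 0.8 [280.  85.] [0.4806 0.0237 0.    ]
cold_chisel 0.87 [314. 165.] [ 0.4079 -0.0303  0.    ]
block [325.   0.] [0.5462 0.0066 0.05  ]
block [400.   0.] [ 0.5578 -0.0507  0.05  ]
block [400.  23.] [ 0.5425 -0.0561  0.05  ]
block [325.  23.] [0.5307 0.0024 0.05  ]
```

View pics/w2.png

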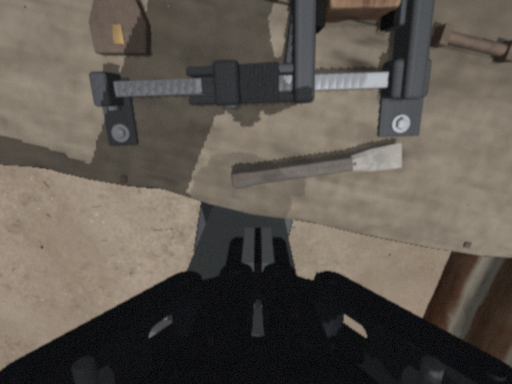

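In the closer view the lug covers cols 215–239 and rows 60–106. The ribbed paddle covers cols 239–280 and rows 64–104. The bar's centre line runs from (115,89) to (388,79).

```bash
python3 - <<'E'
from h import *
A=np.load("w2T.npy");T=A[:4];f=dict(zip(("fx","fy","cx","cy"),A[4]))
a,b=at_z(f,(115,89),.026,T),at_z(f,(388,79),.026,T)
yaw=np.arctan2(-(a-b)[0],(a-b)[1]);print("yaw",yaw,np.linalg.norm(a-b))
xc=np.array([np.cos(yaw),np.sin(yaw)]);yc=np.array([-np.sin(yaw),np.cos(yaw)])
for n,px,z in(("lugtop",(239,83),.066),("lugback",(215,84),.066),("pad mid",(259,83),.046),("pad end",(280,83),.051),("jawL",(292,40),.04),("jawR",(315,40),.04),("bar",(115,89),.026),("barR",(388,79),.026),("fixL",(396,40),.04),("blk",(345,21),.05),("pad low",(259,104),.046),("pad up",(259,64),.046)):
    q=at_z(f,px,z,T);print(n,q.round(4),"clampframe",(q[:2]@xc).round(4),(q[:2]@yc).round(4))
E
```

```text
yaw 0.23427823998522052 0.25009316395961473
lugtop [0.4723 0.0602 0.066 ] clampframe 0.4734 -0.0511
lugback [0.4679 0.0786 0.066 ] clampframe 0.4733 -0.0321
pad mid [0.4763 0.0448 0.046 ] clampframe 0.4737 -0.067
pad end [0.4796 0.0276 0.051 ] clampframe 0.4729 -0.0845
jawL [0.5153 0.0245 0.04  ] clampframe 0.507 -0.0958
jawR [0.5192 0.0056 0.04  ] clampframe 0.5063 -0.115
bar [0.4458 0.1734 0.026 ] clampframe 0.4739 0.0652
barR [ 0.5038 -0.0698  0.026 ] clampframe 0.4739 -0.1849
fixL [ 0.5327 -0.0609  0.04  ] clampframe 0.504 -0.1829
blk [ 0.5352 -0.0128  0.05  ] clampframe 0.5176 -0.1367
pad low [0.4594 0.0414 0.046 ] clampframe 0.4565 -0.0664
pad up [0.491  0.0478 0.046 ] clampframe 0.4887 -0.0675
```

Everything agrees with the given sizes: lug, jaw arm, fixed pad, and a block gap of 44 mm. Next I'll press the paddle and push the jaw.

```bash
cat >> h.py <<'E'
yaw=.2343;X0,Y0=.4737,-.087
xc=np.array([np.cos(yaw),np.sin(yaw)]);yc=np.array([-np.sin(yaw),np.cos(yaw)])
def P(x,y,z):  # clamp frame (m) -> world
    return list((X0+x)*xc+(Y0+y)*yc)+[z]
def C(p):
    p=np.array(p);return np.round([p[:2]@xc-X0,p[:2]@yc-Y0,p[2]],4)
def st(n):
    s=get_state();print(n,round(s["clock"],2),C(s["position"]),np.round(s["contact_force"],1),round(s["finger_gap"],3))
E
python3 - <<'E'
from h import *
r=pick(P(0,.0185,.09),yaw)
movep(P(0,.0185,.09),r);st("above")
move_l(P(0,.0185,.0385),.05);st("pressed")
h=move_l(P(0,.115,.0385),.05,until_force=18);st("pushed %s"%h)
f=grab_frame("side")
v=f["img"][150:270,190:330];cv2.imwrite("pics/s2.png",cv2.resize(v[:,:,::-1],None,fx=5,fy=5,interpolation=2))
E
```

```text
above 5.85 [-0.0009  0.0188  0.0895] [ 0.3  0.1 -0.3] -0.004
pressed 7.03 [0.0001 0.0186 0.0386] [-1.6  0.4  5.7] 0.001
pushed True 8.43 [0.0008 0.0919 0.0392] [ 0.7 -2.7  3.5] 0.002
```

View pics/s2.png

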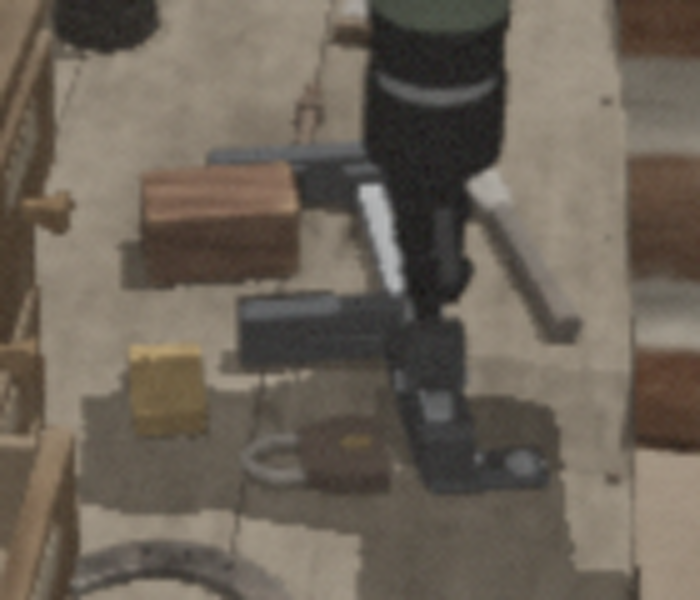

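The side view shows the jaw well back at the end stop's side and the block still in place. I'll push once more to confirm it's really at the stop, then release upward.

```bash
python3 - <<'E'
from h import *
h=move_l(P(0,.105,.0385),.02,until_force=15);st("again %s"%h)
sleep(.2);st("hold")
move_l(P(0,C(get_state()["position"])[1],.10),.1);st("up")
p=P(-.075,.085,.17);movep(p,pick(p,yaw));sleep(.2)
s=get_state();f=grab_frame("wrist");T=wristT(f,s);save(f,"w3.png")
np.save("w3T.npy",np.vstack([T,[f["fx"],f["fy"],f["cx"],f["cy"]]]));st("look")
for n,z in(("push_face",.055),("paddle",.046)):
    for k in tip_of("wrist",n)[:1]: print(n,round(k["score"],2),np.round(k["centre"]),C(at_z(f,k["centre"],z,T)))
E
```

```text
again True 8.83 [0.0008 0.0917 0.0393] [ 0.3 -2.3  4.4] -0.001
hold 9.03 [0.0008 0.0917 0.0393] [-0.4 -1.5  4.9] -0.003
up 9.79 [-0.0005  0.0919  0.0995] [-0.6 -0.4 -0.4] -0.0
look 10.53 [-0.0749  0.0851  0.1691] [1.  0.  0.3] 0.001
push_face 0.74 [232.  96.] [0.0006 0.1056 0.055 ]
paddle 0.84 [253.  96.] [0.0007 0.0883 0.046 ]
```

View pics/w3.png

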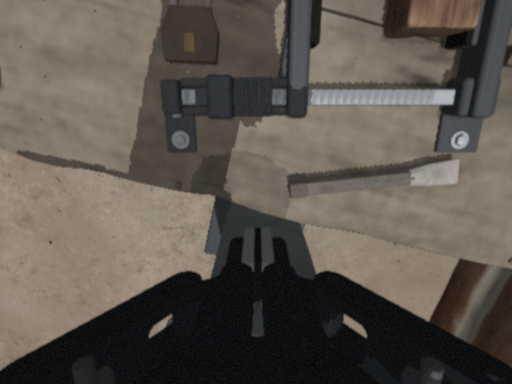

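The jaw touches the end stop (col ~181). The push face is measured at y 105.6 mm, which means 69 mm of travel. The release is up, so now I'll push the block out.

```bash
python3 - <<'E'
from h import *
p=P(.022,-.066,.10);r=pick(p,yaw);movep(p,r)
print("hit",move_l(P(.022,-.066,.02),.08,until_force=8));st("down")
move_l(P(.112,-.066,.02),.06);st("pushed")
move_l(P(.095,-.066,.02),.1);move_l(P(.095,-.066,.13),.15);st("up")
p=P(-.04,-.03,.2);movep(p,pick(p,yaw));sleep(.2)
s=get_state();f=grab_frame("wrist");T=wristT(f,s);save(f,"w4.png");st("look")
for n,z in(("push_face",.055),("paddle",.046),("block_centre",.025)):
    for k in tip_of("wrist",n)[:1]: print(n,round(k["score"],2),np.round(k["centre"]),C(at_z(f,k["centre"],z,T)))
for k in silhouettes("wrist","block_centre")[:1]:
    c=cv2.findContours(k["mask"].astype(np.uint8),0,2)[0];b=cv2.minAreaRect(max(c,key=cv2.contourArea))
    for q in cv2.boxPoints(b):print("block",q.round(),C(at_z(f,q,.05,T)))
E
```

```text
hit False
down 12.57 [ 0.0224 -0.0662  0.0204] [-0.3 -0.8  0.1] 0.003
pushed 14.22 [ 0.1121 -0.066   0.0201] [-0.6 -0.2 -0.3] -0.004
up 15.43 [ 0.0945 -0.0657  0.1292] [-0.5 -0.1 -0.6] 0.0
look 16.35 [-0.0394 -0.0302  0.1992] [-0.4  0.2 -0.2] 0.0
push_face 0.68 [113. 140.] [-0.0037  0.1078  0.055 ]
paddle 0.61 [137. 134.] [0.0008 0.0875 0.046 ]
block [261.   0.] [ 0.1152 -0.0343  0.05  ]
block [315.   0.] [ 0.1152 -0.0808  0.05  ]
block [315.   3.] [ 0.1129 -0.0809  0.05  ]
block [261.   3.] [ 0.1129 -0.0343  0.05  ]
```

View pics/w4.png

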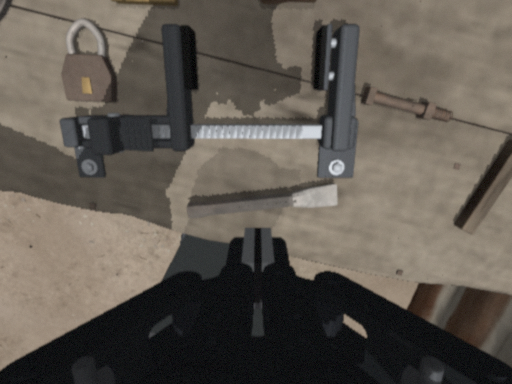

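The block's near end shows at row ~3, beyond the jaw tips at row ~24, so it is clear by about 15–20 mm. I'll do one check from the side camera before signing off.

```bash
python3 - <<'E'
from h import *
f=grab_frame("side");v=f["img"][150:270,170:330];cv2.imwrite("pics/s3.png",cv2.resize(v[:,:,::-1],None,fx=4,fy=4,interpolation=2))
E
```

```text
(no output)
```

View pics/s3.png

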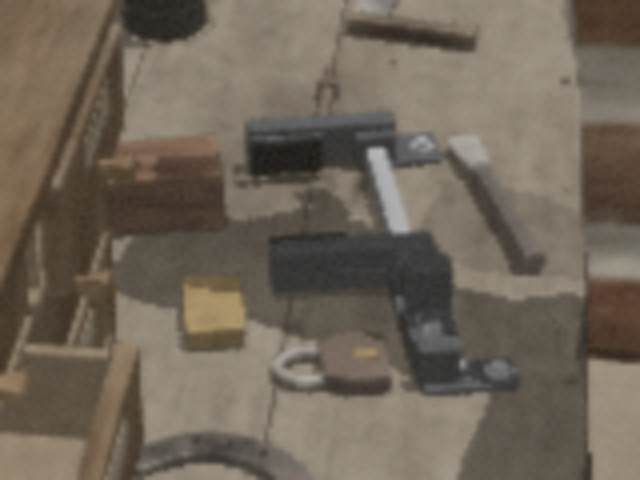

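The block lies flat at (165,185) in the crop, clear of both jaw tips. The jaw is at its end stop, and the chisel, tin, bolt and padlock haven't moved.

```bash
python3 -c "
from cell import *
print(sign_off())"
```

```text
the job is handed in; nothing more can be done
None
```

The job is handed in: the sliding jaw is at its end stop, I let go of the release there, and the oak block lies flat on the bench about 15 mm clear of both jaws, with the things near the clamp unmoved in the last views.

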